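# Switch the dowel feeder to its other bay and feed a pair

## Task

The dowel feeder still points to the bay it filled last, but the next pair of dowels belongs in the other one. With the fingertips, press down the raised pad of the rocker arm so that the seesaw gate tips over to its other side, then push the sprung feed slide fully home by its push plate and let it come back out, twice, so that exactly two dowels run down into that other bay and the third stays in the magazine. Do not touch or pick up the dowels, leave everything else on the bench where it lies, and finish clear of everything.

Things in the scene. Friction and masses are not known exactly. Their poses are not given: they have to be found in the camera images.
- feeder: plywood dowel feeder screwed to the bench, 330 mm long (its y), 130 wide (x), 161 high; origin under its centre; z up; its front (-x) faces the robot, 'left' is +y, 'right' is -y. The slotted magazine (35 mm in y, 123 in x, top at z = 161) stands 30 mm left of the middle and holds three dowels, one on another; the feed slide runs under it, the seesaw gate lies below, in the middle
- left_bay (a point): point in the left catch bay, an open sloping trough from 43 to 150 mm left of the middle, 103 mm wide, with an end stop; its cheeks are 65 mm high (113 mm high from 39 mm right to 57 mm left of the middle). This point is 105 mm left of the middle, 45 mm above the bench
- right_bay (a point): the same in the right catch bay, 105 mm right of the middle
- gate (a joint): seesaw gate, hinged along the feeder's x at y = 0, z = 60 mm. Top-heavy (steel disc on a stem behind): it lies at one stop or the other (+-0.42 rad; either at the start) and once past level (0) falls over by itself. Positive: right pad low, dowels roll to the right bay; negative: left pad low, left bay. About 1 N on the raised pad moves it
- left_pad (a point): centre of the top of the left finger pad on the gate's rocker arm, in front of the front cheek: aluminium, 30 (x) by 32 mm, 5 thick, ribbed; 82 mm in front of the feeder's middle, 85 mm left of the hinge. About 100 mm above the bench when raised, 31 mm when low (moves in an arc about the hinge). Free above
- right_pad (a point): the same for the right finger pad, 85 mm right of the hinge
- slide (a joint): sprung feed slide whose pocket holds the lowest dowel. 0: out, at rest; pushed to the right (feeder's -y), towards the magazine; 0.030 m: fully home at its stop, where it has carried its one dowel over the hole and dropped it on the gate (it falls from about 0.029). Takes 7 to 15 N; let go, the spring brings it back to 0 and the next dowel drops into the pocket. One stroke feeds one dowel
- push_plate (a point): centre of the outer (+y) face of the upright, rubber-faced push plate at the left end of the feed slide. The plate is 42 mm wide (x), from z = 92 to 136 above the bench (this point at 117); 110 mm left of the feeder's middle at rest, 80 when home; it moves level. Free above and to its left
- rod1_mid (a point): middle of dowel 1 of the feeder (lowest, fed first), a painted wooden dowel 20 mm in diameter and 98 mm long lying along the feeder's x; about 50 g
- rod1: dowel 1 itself (origin 10 mm off its axis, at mid-length)
- rod2_mid (a point): middle of dowel 2 of the feeder (middle, fed second), a painted wooden dowel 20 mm in diameter and 98 mm long lying along the feeder's x; about 50 g
- rod2: dowel 2 itself (origin 10 mm off its axis, at mid-length)
- rod3_mid (a point): middle of dowel 3 of the feeder (top, it stays in the magazine), a painted wooden dowel 20 mm in diameter and 98 mm long lying along the feeder's x; about 50 g
- rod3: dowel 3 itself (origin 10 mm off its axis, at mid-length)
- sand_block: cork sanding block 58 x 105 x 34 mm; bystander, leave it alone (origin under its centre)
- masking_tape: roll of masking tape, 98 mm across, 25 mm high; bystander, leave it alone (origin under its centre)
- brush_c: paint brush 222 mm long; bystander, leave it alone (origin under its centre)
- star_1: wooden star 81 mm; bystander, leave it alone (origin under its centre)
- dowel_b: loose painted dowel, 17 mm thick and 132 mm long, lying on the bench, not part of the batch; bystander, leave it alone (origin under its centre)
- stir_stick: stirring stick 130 mm long; bystander, leave it alone (origin under its centre)

How it is judged:
By the outcome, as a careful person would: the job done as asked, in the order asked, and still so for the second after the job is handed in, with the robot touching nothing.
It also fails if it takes over 54 s, if anything falls off the work surface, if the arm or the gripper's body presses on something with over 40 N, if the wrist force passes 120 N, or if a joint passes its speed limit or range.

## Robot

A 6-joint arm with a two-finger parallel gripper is mounted at the origin on a cart in front of the work surface, level with it; the furniture and walls round the work are solid. World frame = base frame: x ahead of the robot, y to its left, z up, the work surface at z = 0. Lengths are in mm, angles in rad, forces in N, time in s.
With the tool pointing down it reaches from about 300 to 775 mm from the base axis. Payload 14.6 kg.
Tool frame: the origin (TCP) lies between the finger pads; the fingertips stand 8 mm ahead of it and the grasp point (between the pads) lies 11 mm behind it; z points along the fingers, y is the direction in which the jaws open and shut (so a half turn about z gives the same grasp; the last joint's range is limited). The gripper opens to 94 mm and grips with 3 to 60 N. Pads are 16 mm wide; open, the fingers measure 119 mm over their backs; the gripper's body (75 mm by 177 mm) begins 78 mm behind the grasp point.
Start: joints at [-1.17, 0.3, 1.521, -0, 1.321, -0.067], TCP at [248, -490.902, 175.446] pointing down, gripper open.
Joint ranges: [-3.03, 3.03], [-0.79, 2.21], [0.23, 2.52], [-1.04, 4.18], [0, 3.07], [-2.55, 2.55]. Speed limits (rad/s): [2.22, 2.22, 2.57, 3.14, 3.14, 3.14].

## Interface

Orientations are given as [roll, pitch, yaw] about the fixed x, y, z axes, in that order (R = Rz(yaw) Ry(pitch) Rx(roll)).
In Python, from cell import manip gives the robot as it stands. The module is installed in compiled form; this text tells all that it offers.
- The arm moves only by the tool send_rows, never from a script. Its argument "series" is a list that holds one entry, the list of rows, each a list of 5 numbers: the opening, from 0 (shut) to 1 (fully open), then the shift along the tool's x, y, z in mm, then the turn about the tool's z in degrees. In form: [[[gripper, dx, dy, dz, roll], ...]]. A call has 1 to 10 rows; each row is the pose to reach, as a shift and turn from the pose commanded when the call began, along the tool's axes at that moment; what a row does not reach only later rows make up. A row lasts 1/10 s, in which the tool goes at most 50 mm and 8.59 degrees, less where a joint would pass 70% of its speed; a pose out of reach is approached as far as the arm can. A call with a gripper value outside its range is refused whole. The fingers move at their own pace and stop on an object; "newtons" is the grip in N (left out, the last holds). Time passes only in rows, so rows that repeat a pose let the fingers close. It gives the time, the measured TCP pose, the force and the opening at its end, in the units of the state.
- manip.read_state(): the state, without advancing time (a new reading comes with each control period).
- manip.camera(name): name is "scene" or "top"; returns a dict with "img" (400x640x3 uint8, red, green, blue), "vfov" (degrees; the focal length in pixels is half the picture's height over the tangent of half this angle, whatever the lens; pixels are square), "cx", "cy" (the principal point, pixels), "dist" ([k1, k2, p1, p2, k3] as OpenCV has them; the pictures are not rectified), "pose" (4x4, takes a point from camera to world coordinates). Camera axes: x right, y down, z forward; pixel columns grow to the right and rows downward; lengths in mm; the calibration is good to about 2 mm. A picture is of the moment at which its call begins. There is no depth.
- manip.sign_off(): hands the job in, once; it reports no verdict.
Trained networks look in a picture, given as the dict that the camera call returned (one of the last four; its "shot" number tells which), for a name from the list of things; names that differ only in an ending like _2 or _b are one class to them, and where a whole thing is asked for, a point or a joint stands for the part that bears it (a point fixed in the world has none). Each returns a list of dicts, best first, with "conf" (0 to 1); they miss things now and then, are a little off and sometimes report something else, mostly with a low value. They report only what shows in the picture. A call takes as long as a camera call.
- manip.find_in(target, picture): "rect" ([left, top, width, height] in pixels, round what is visible of it).
- manip.silhouettes(target, picture): "pixels" (400x640 bool, what is visible of it) and "rect" ([left, top, width, height] in pixels, round what is visible of it).
The state is a dict: "clock": time; "joints": joint angles; "qd": joint speeds; "effort": joint torques, N m; "eef_pos": TCP position; "eef_rot": TCP orientation; "wrist_force": force on the tool from outside, world axes, zero at the start; "moment": the same for the moment, N m; "finger_gap": finger opening in mm.
Only numpy, scipy, OpenCV 4.12 (cv2) and the standard library are available. Lean on these libraries where they do the work, as an engineer would, in place of code of your own. Each camera call takes 0.05 s, during which the arm holds its last target. There are 200 camera calls.

## Working session

There is one attempt and no reset: what is moved stays moved. The work goes in short steps, Python scripts to look and compute and a tool call to move; the robot and the scene stay as the last step left them, time stands still between calls to the robot, and variables do not carry over. Pictures are saved under pics/ and viewed, about 8 in all and at most 12, crops included, and the job is handed in when it is done.

Besides the shell and the picture viewer there is one more tool, called as name(argument=value, ...), one argument or row to a line, values as JSON. send_rows: Moves the arm, as the interface text tells. Its arguments: {"type":"object","properties":{"series":{"type":"array"},"newtons":{"type":"number"}},"required":["series"]}

```bash
mkdir -p pics
cat > h.py <<'E'
import numpy as np, cv2
from cell import manip
def K(p):
    f=200/np.tan(np.radians(p["vfov"])/2); return np.array([[f,0,p["cx"]],[0,f,p["cy"]],[0,0,1.]])
def ray(p,uv):
    n=cv2.undistortPoints(np.array([[uv]],float),K(p),np.array(p["dist"],float))[0,0]
    T=np.array(p["pose"]); return T[:3,3],T[:3,:3]@np.array([n[0],n[1],1])
def at_z(p,uv,z):
    o,d=ray(p,uv); return o+d*(z-o[2])/d[2]
def proj(p,X):
    T=np.linalg.inv(np.array(p["pose"])); r,_=cv2.Rodrigues(T[:3,:3])
    return cv2.projectPoints(np.atleast_2d(X).astype(float),r,T[:3,3],K(p),np.array(p["dist"],float))[0][:,0]
def save(p,n,crop=None,s=1):
    im=p["img"][...,::-1]
    if crop: l,t,w,h=crop; im=im[t:t+h,l:l+w]
    cv2.imwrite(f"pics/{n}.png",cv2.resize(im,None,fx=s,fy=s,interpolation=cv2.INTER_CUBIC))
E
python3 - <<'E'
from h import *
s=manip.read_state();print(s)
for c in("scene","top"):
    p=manip.camera(c);save(p,c+"0");print(c,np.round(p["pose"],2).tolist(),p["vfov"])
    for n in("feeder","left_pad","right_pad","push_plate","left_bay","right_bay","rod1","sand_block","masking_tape","brush_c","star_1","dowel_b","stir_stick"):
        print(n,[(np.round(d["rect"]).tolist(),round(d["conf"],2)) for d in manip.find_in(n,p)[:3]])
E
```

```text
{'clock': 0.0, 'joints': array([-1.16958006e+00,  3.00462576e-01,  1.52159756e+00, -1.36108970e-05,
        1.32070183e+00, -6.65992186e-02]), 'qd': array([2.23426386e-05, 8.28748802e-04, 3.89099774e-04, 1.75025426e-03,
       2.77815152e-04, 1.46042300e-04]), 'effort': array([-1.50591990e-03, -5.31821108e+01, -3.52735233e+01,  7.07901525e-02,
        2.45206797e-02, -3.68955239e-05]), 'eef_pos': array([ 247.89021499, -490.6263709 ,  174.88405629]), 'eef_rot': array([-3.14042505e+00, -6.46638075e-05,  4.67818824e-01]), 'wrist_force': array([-0.02557816,  0.33572353, -0.26138099]), 'moment': array([0.00843192, 0.01114296, 0.01403645]), 'finger_gap': 93.73528492732619}
scene [[0.56, -0.41, 0.72, -225.17], [-0.83, -0.28, 0.49, -869.54], [-0.0, -0.87, -0.5, 635.19], [0.0, 0.0, 0.0, 1.0]] 42.99926869262034
feeder [([228.0, 156.0, 113.0, 122.0], 0.72), ([336.0, 230.0, 38.0, 18.0], 0.63), ([248.0, 196.0, 62.0, 60.0], 0.38)]
left_pad [([247.0, 189.0, 69.0, 67.0], 0.56)]
right_pad [([248.0, 193.0, 57.0, 60.0], 0.73)]
push_plate [([258.0, 186.0, 37.0, 11.0], 0.7)]
left_bay [([231.0, 155.0, 113
[... 471 characters left out ...]
0]] 45.61041578356506
feeder [([224.0, 140.0, 130.0, 115.0], 0.66)]
left_pad [([231.0, 163.0, 87.0, 81.0], 0.94)]
right_pad [([234.0, 163.0, 85.0, 83.0], 0.86)]
push_plate [([222.0, 140.0, 131.0, 114.0], 0.62)]
left_bay [([232.0, 165.0, 87.0, 82.0], 0.73), ([223.0, 140.0, 132.0, 114.0], 0.6), ([260.0, 165.0, 29.0, 31.0], 0.57)]
right_bay [([224.0, 141.0, 130.0, 111.0], 0.71), ([235.0, 164.0, 85.0, 80.0], 0.41)]
rod1 []
sand_block [([298.0, 125.0, 41.0, 43.0], 0.71)]
masking_tape [([364.0, 214.0, 38.0, 40.0], 0.58)]
brush_c [([236.0, 228.0, 68.0, 55.0], 0.82)]
star_1 [([337.0, 160.0, 26.0, 30.0], 0.66)]
dowel_b [([324.0, 245.0, 27.0, 48.0], 0.8)]
stir_stick [([252.0, 130.0, 51.0, 9.0], 0.48)]
```

Run:
```python
from h import *
for c,cr in(("scene",(190,130,200,180)),("top",(200,110,210,190))):
    p=manip.camera(c);save(p,c+"1",cr,3.0 if c=="top" else 3.3)
```

```text
(no output)
```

View pics/scene1.png

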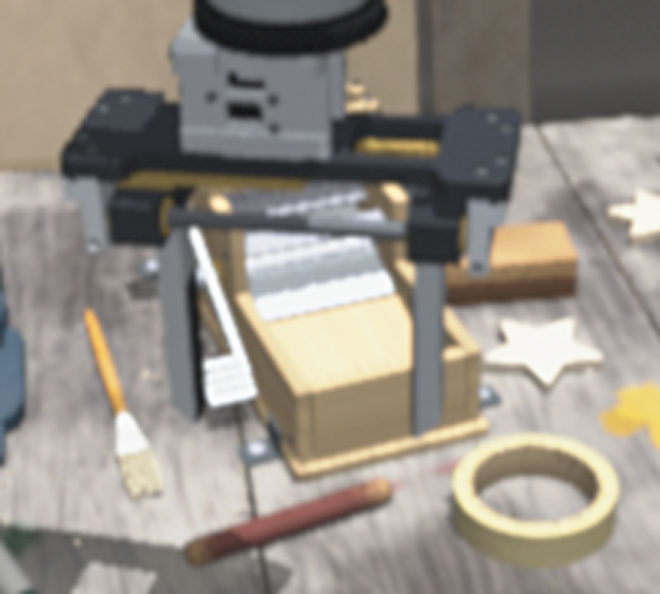

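View pics/top1.png

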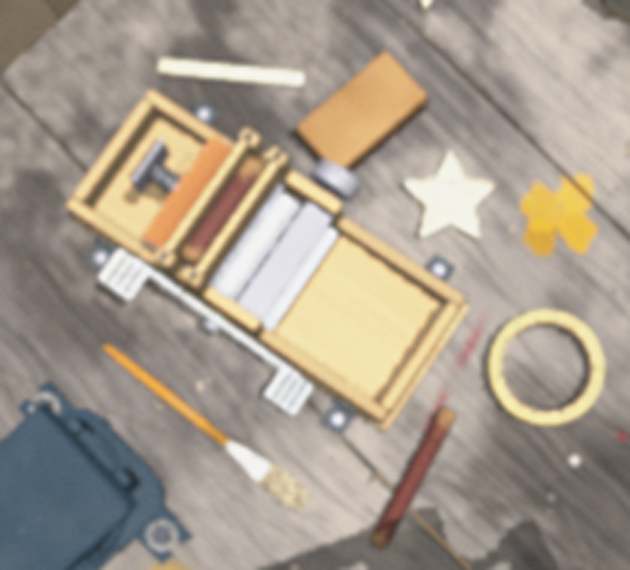

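```bash
cat >> h.py <<'E'
def fit_top(p):
    pass
E
python3 - <<'E'
from h import *
p=manip.camera("top"); q=manip.camera("scene")
t=lambda a,b:(200+(a+.5)/3-.5,110+(b+.5)/3-.5)
C=[at_z(p,t(*c),65)[:2] for c in((153,92),(70,207),(388,425),(467,300))]
print(np.round(C),"len",np.linalg.norm((C[0]+C[1]-C[2]-C[3])/2),"wid",np.linalg.norm(C[0]-C[1]),np.linalg.norm(C[2]-C[3]))
c=np.mean(C,0);ey=(C[0]+C[1]-C[2]-C[3]);ey/=np.linalg.norm(ey);ex=np.array([ey[1],-ey[0]])
yaw=np.arctan2(ex[1],ex[0]);print(c,np.degrees(yaw))
W=lambda x,y,z:np.r_[c+ex*x+ey*y,z]
print("pads L hi/lo",W(-82,82,100),W(-82,82,31),"R",W(-82,-82,100))
o=lambda uv:np.round((np.array(uv)-[200,110])*3).tolist()
for n,s in(("L",1),("R",-1)):
  for z in(100,31):
    yy=s*(85 if 0 else 78)
    print(n,z,"topcrop",o(proj(p,W(-82,yy,z))[0]),"scenecrop",np.round((proj(q,W(-82,yy,z))[0]-[190,130])*3.3))
print("plate",o(proj(p,W(0,110,136))[0]),W(0,110,117))
E
```

```text
[[ 692. -146.]
 [ 592.  -81.]
 [ 415. -348.]
 [ 518. -412.]] len 319.2981377424587 wid 119.85133233100494 120.95920664207091
[ 554.28316363 -246.59520447] -33.40257023711856
pads L hi/lo [ 530.97015541 -132.99721308  100.        ] [ 530.97015541 -132.99721308   31.        ] R [ 440.68517224 -269.90821269  100.        ]
L 100 topcrop [124.0, 274.0] scenecrop [150. 183.]
L 31 topcrop [139.0, 288.0] scenecrop [158. 268.]
R 100 topcrop [284.0, 384.0] scenecrop [214. 289.]
R 31 topcrop [290.0, 392.0] scenecrop [221. 382.]
plate [145.0, 159.0] [ 614.84016454 -154.76465595  117.        ]
```

The left pad is raised (top view, crop pixel 123,273) and the right pad is low. So I press the left pad, and the dowels should go to the left bay. First I move above the left pad with the fingers shut.

send_rows(
  series=[
    [[0,0,0,-40,0],[0,40,-19,-40,-5],[0,85,-40,-40,-10],[0,130,-61,-40,-15],[0,175,-82,-40,-20],[0,220,-104,-40,-25],[0,265,-125,-40,-29.8],[0,310,-146,-40,-29.8],[0,355,-167,-40,-29.8],[0,400,-189,-40,-29.8]],
  ],
  newtons=20,
)

```text
clock: 2.6
eef_pos: [520.8, -140.1, 215.6]
eef_rot: [3.141, -0.0, 0.988]
wrist_force: [0.4, -0.2, -0.5]
finger_gap: 17.5
```

```bash
cat >> h.py <<'E'
c=np.array([554.28,-246.6]);yw=np.radians(-33.4);ex=np.array([np.cos(yw),np.sin(yw)]);ey=np.array([-ex[1],ex[0]])
W=lambda x,y,z:np.r_[c+ex*x+ey*y,z]
def st():
    s=manip.read_state();d=s["eef_pos"][:2]-c
    print("t",s["clock"],"feeder x,y,tipz",np.round([d@ex,d@ey,s["eef_pos"][2]-8],1),"yaw",np.degrees(s["eef_rot"]).round(1),"F feeder",np.round([s["wrist_force"][:2]@ex,s["wrist_force"][:2]@ey,s["wrist_force"][2]],1),"gap",s["finger_gap"])
E
python3 - <<'E'
from h import *
st()
p=manip.camera("scene");save(p,"scene2",(190,110,200,180),3.3)
def r(X):return np.round((proj(p,X)[0]-[190,110])*3.3).tolist()
print("plate top corners",r(W(-21,110,136)),r(W(21,110,136)),"mag",r(W(-61,12.5,161)),r(W(61,12.5,161)),"Lpad",r(W(-82,78,100)))
E
```

```text
t 2.6 feeder x,y,tipz [-86.6  70.5 207.6] yaw [180.   -0.   56.6] F feeder [ 0.4  0.  -0.5] gap 17.483984592051495
plate top corners [218.0, 169.0] [274.0, 160.0] mag [200.0, 202.0] [375.0, 171.0] Lpad [150.0, 249.0]
```

View pics/scene2.png

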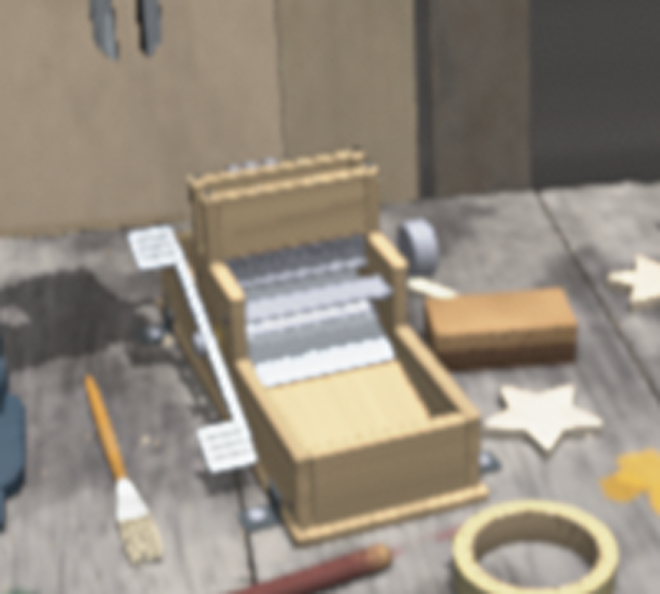

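The picture confirms the left pad is up (153,247) and the right pad is down. Pressing now.

send_rows(
  series=[
    [[0,14,1,45,0],[0,14,1,80,0],[0,14,1,95,0],[0,15,1,105,0],[0,16,1,117,0],[0,18,1,129,0],[0,21,1,139,0],[0,22,1,148,0],[0,22,1,155,0],[0,22,1,155,0]],
  ],
)

```text
clock: 3.65
eef_pos: [532.3, -124.0, 59.5]
eef_rot: [-3.14, 0.0, 0.988]
wrist_force: [0.3, 0.0, 0.7]
finger_gap: 0.6
```

Run:
```python
from h import *
st()
p=manip.camera("scene");save(p,"scene3",(190,110,200,180),3.3)
```

```text
t 3.65 feeder x,y,tipz [-85.8  90.2  51.5] yaw [-179.9    0.    56.6] F feeder [0.2 0.2 0.7] gap 0.5865663123806872
```

View pics/scene3.png

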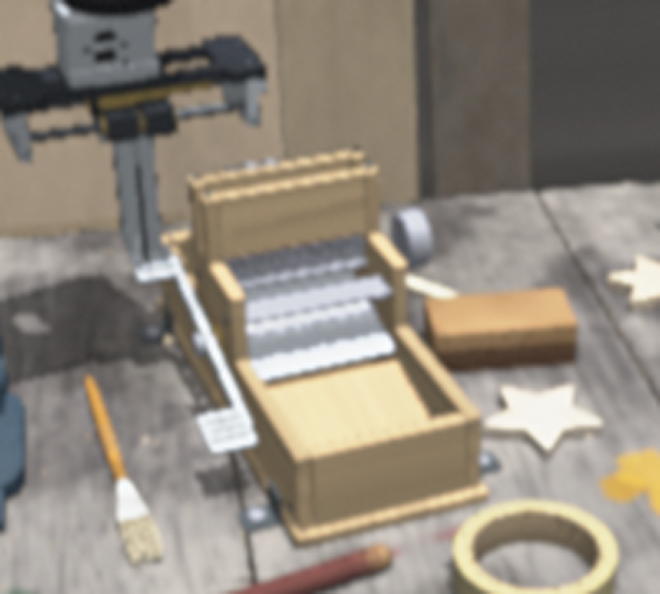

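```bash
python3 - <<'E'
from h import *
p=manip.camera("top");save(p,"top4",(210,140,100,90),6);st()
q=manip.camera("scene");save(q,"scene4",(200,150,110,110),5.4)
for X in((-86,90,51.5),(-86,90,80),(-82,82,83)):print(X,np.round((proj(q,W(*X))[0]-[200,150])*5.4),np.round((proj(p,W(*X))[0]-[210,140])*6))
a=cv2.imread("pics/top4.png");b=cv2.imread("pics/scene4.png");b=cv2.resize(b,None,fx=.4,fy=.4*1.0)
h=max(a.shape[0],b.shape[0]);z=np.zeros((h,a.shape[1],3),np.uint8)
E
python3 - <<'E'
import cv2,numpy as np
b=cv2.imread("pics/scene4.png");a=cv2.imread("pics/top4.png")
a=a[:,:];H=594;a=cv2.resize(a,(400,360));b=cv2.resize(b,(400,400))
o=np.zeros((400,800,3),np.uint8);o[:360,:400]=a;o[:,400:]=b;cv2.imwrite("pics/both4.png",o)
E
```

```text
t 3.75 feeder x,y,tipz [-85.4  90.3  52.6] yaw [180.    0.   56.6] F feeder [-0.8 -0.7  0.4] gap 0.5162468300934758
(-86, 90, 51.5) [184. 280.] [181. 380.]
(-86, 90, 80) [179. 222.] [168. 369.]
(-82, 82, 83) [192. 222.] [188. 370.]
```

View pics/both4.png

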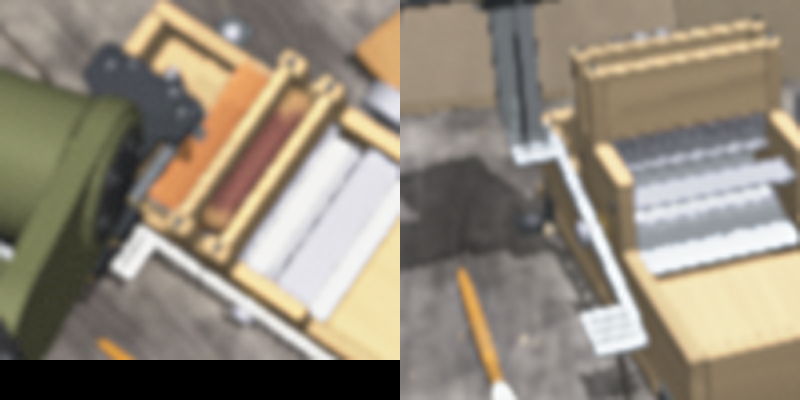

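Run:
```python
from h import *
q=manip.camera("scene")
print("scene2 tip",(proj(q,W(-86.6,70.5,207.6))[0]-[190,110])*3.3)
for z in(51.5,80,100):print((proj(q,W(-86,90,z))[0]-[190,110])*3.3)
for th in(-.42,-.2,0,.2,.42):
    y=85*np.cos(th)-5*np.sin(th);z=60+85*np.sin(th)+5*np.cos(th)
    y2=-85*np.cos(th)-5*np.sin(th);z2=60-85*np.sin(th)+5*np.cos(th)
    print(th,round(y),round(z),"L",np.round((proj(q,W(-82,y,z))[0]-[190,110])*3.3),"R",np.round((proj(q,W(-82,y2,z2))[0]-[190,110])*3.3))
st();s=manip.read_state();print(s["eef_pos"],s["joints"].round(4).tolist())
```

```text
scene2 tip [132.32614654 109.25144283]
[145.49905416 302.94467687]
[142.13260737 267.67388733]
[139.71705775 242.4086694 ]
-0.42 80 30 L [157. 335.] R [213. 355.]
-0.2 84 48 L [153. 310.] R [218. 384.]
0 85 65 L [151. 288.] R [221. 408.]
0.2 82 82 L [150. 269.] R [222. 431.]
0.42 76 99 L [151. 251.] R [222. 450.]
t 3.85 feeder x,y,tipz [-85.3  90.3  52.9] yaw [180.   -0.   56.6] F feeder [0.1 0.2 0.2] gap 0.21056849638311728
[ 532.82983808 -124.23975012   60.87875287] [-0.296, 0.4148, 1.6493, -0.0001, 1.077, 0.287]
```

Run:
```python
from h import *
q=manip.camera("scene")
P=np.array([247.9,-490.6]);d=np.array([.451,-.893])
for z in(166.9,197,207):
  print(z,[np.round((proj(q,np.r_[P+k*d*53,z])[0]-[190,130])*3.3).tolist() for k in(1,-1)])
m=manip.silhouettes("feeder",q)
st()
p=manip.camera("top");save(p,"top5");print(np.round((proj(p,W(-85.3,90.3,52.9))[0])))
```

```text
166.9 [[425.0, 498.0], [194.0, 481.0]]
197 [[425.0, 444.0], [189.0, 426.0]]
207 [[425.0, 425.0], [188.0, 408.0]]
t 3.95 feeder x,y,tipz [-85.3  90.4  52.8] yaw [180.   -0.   56.6] F feeder [-0.4 -0.5  0. ] gap 0.36577995147901676
[240. 203.]
```

Run:
```python
from h import *
p=manip.camera("top")
for uv in((260,172.5),(253.5,156),(247,151)):
  for z in(180,210):
    d=at_z(p,uv,z)[:2]-c;print(uv,z,np.round([d@ex,d@ey]))
save(p,"top6",(215,140,80,75),8)
```

```text
(260, 172.5) 180 [-8. 62.]
(260, 172.5) 210 [-11.  55.]
(253.5, 156) 180 [15. 97.]
(253.5, 156) 210 [11. 89.]
(247, 151) 180 [ 16. 116.]
(247, 151) 210 [ 12. 107.]
```

View pics/top6.png

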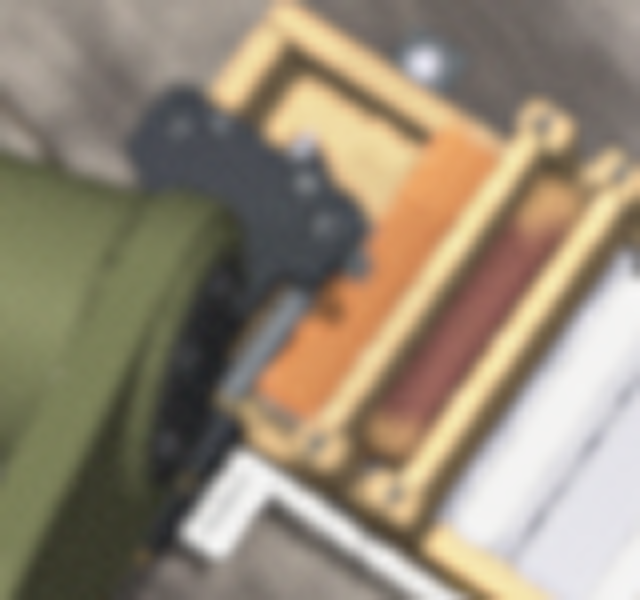

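The body clears the magazine. In the scene view the fingertips show about 31 mm higher than the reported pose, and they rest on the half-lowered pad. I go 32 mm further down.

send_rows(
  series=[
    [[0,1,0,6,0],[0,1,0,12,0],[0,1,0,18,0],[0,1,0,24,0],[0,1,0,29,0],[0,1,0,32,0],[0,1,0,32,0]],
  ],
)

```text
clock: 4.75
eef_pos: [533.0, -123.2, 28.0]
eef_rot: [-3.141, 0.0, 0.988]
wrist_force: [0.3, 0.8, 0.0]
finger_gap: 0.4
```

Run:
```python
from h import *
st()
p=manip.camera("scene");save(p,"scene7",(190,110,200,180),3.3)
```

```text
t 4.75 feeder x,y,tipz [-85.7  91.3  20. ] yaw [-180.     0.    56.6] F feeder [-0.2  0.9  0. ] gap 0.427155095412123
```

View pics/scene7.png

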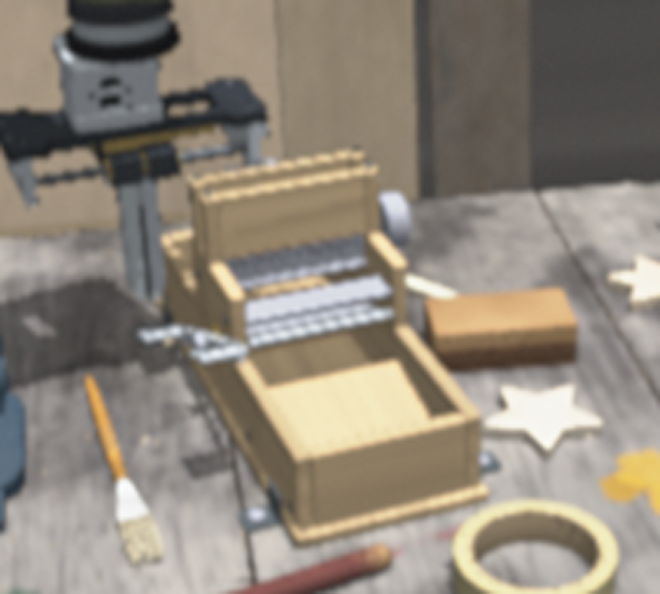

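The gate has tipped: the left pad is low (165,335) and the right pad is raised. Next I go up and over to the left of the push plate.

send_rows(
  series=[
    [[0,5,0,-40,0],[0,15,0,-80,0],[0,30,20,-115,0],[0,44,55,-115,0],[0,44,86,-110,0],[0,44,86,-85,0],[0,44,86,-55,0],[0,44,86,-55,0]],
  ],
)

```text
clock: 5.6
eef_pos: [627.3, -133.4, 79.6]
eef_rot: [-3.135, 0.002, 0.988]
wrist_force: [-0.2, 0.4, -0.1]
finger_gap: 0.7
```

Run:
```python
from h import *
st()
p=manip.camera("scene");q=manip.camera("top")
a=p["img"][100:220,200:320,::-1];b=q["img"][130:250,210:330,::-1]
cv2.imwrite("pics/both8.png",cv2.resize(np.hstack([a,b]),(800,400),interpolation=cv2.INTER_CUBIC))
f=lambda X:np.round((proj(p,X)[0]-[200,100])*3.333).tolist()
print("tip z75/105",f(W(0,135,75)),f(W(0,135,105)),"plate top/bot",f(W(-21,110,136)),f(W(-21,110,92)),"leftbay",f(W(0,105,45)))
```

```text
t 5.6 feeder x,y,tipz [ -1.3 134.7  71.6] yaw [-1.796e+02  1.000e-01  5.660e+01] F feeder [-0.4  0.2 -0.1] gap 0.6842467303287949
tip z75/105 [209.0, 262.0] [207.0, 225.0] plate top/bot [187.0, 204.0] [190.0, 260.0] leftbay [224.0, 316.0]
```

View pics/both8.png

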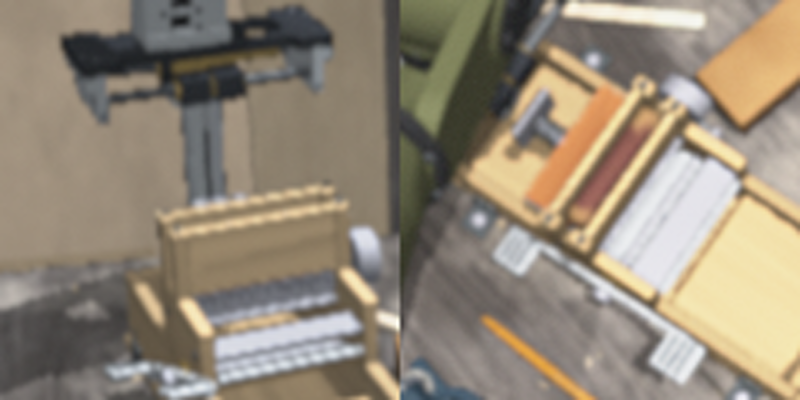

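send_rows(
  series=[
    [[0,-10,1,0,0],[0,-18,1,0,0],[0,-26,1,0,0],[0,-34,1,0,0]],
  ],
)

```text
clock: 6.1
eef_pos: [612.3, -163.0, 85.5]
eef_rot: [3.138, -0.003, 0.988]
wrist_force: [5.6, 5.5, 2.2]
finger_gap: 0.5
```

Run:
```python
from h import *
st()
```

```text
t 6.1 feeder x,y,tipz [  2.4 101.7  77.5] yaw [ 1.798e+02 -1.000e-01  5.660e+01] F feeder [1.7 7.7 2.2] gap 0.49781191929894697
```

send_rows(
  series=[
    [[0,-6,0,0,0],[0,-11,0,0,0],[0,-14,0,0,0],[0,-14,0,0,0]],
  ],
)

```text
clock: 6.5
eef_pos: [608.0, -169.6, 85.8]
eef_rot: [3.136, -0.012, 0.99]
wrist_force: [28.4, 34.2, -3.8]
finger_gap: 0.4
```

Run:
```python
from h import *
st()
```

```text
t 6.5 feeder x,y,tipz [ 2.5 93.9 77.8] yaw [179.7  -0.7  56.7] F feeder [ 4.9 44.2 -3.8] gap 0.42024226487735133
```

44 N means the slide is at its stop. I check while holding it there.

Run:
```python
from h import *
st()
p=manip.camera("scene");q=manip.camera("top");st()
a=p["img"][100:220,200:320,::-1];b=q["img"][130:250,210:330,::-1]
cv2.imwrite("pics/both9.png",cv2.resize(np.hstack([a,b]),(800,400),interpolation=cv2.INTER_CUBIC))
```

```text
t 6.5 feeder x,y,tipz [ 2.5 93.9 77.8] yaw [179.7  -0.7  56.7] F feeder [ 4.9 44.2 -3.8] gap 0.42024226487735133
t 6.6 feeder x,y,tipz [ 2.5 93.8 77.8] yaw [179.7  -0.6  56.7] F feeder [ 4.9 43.6 -3.3] gap 0.37139726520866345
```

View pics/both9.png

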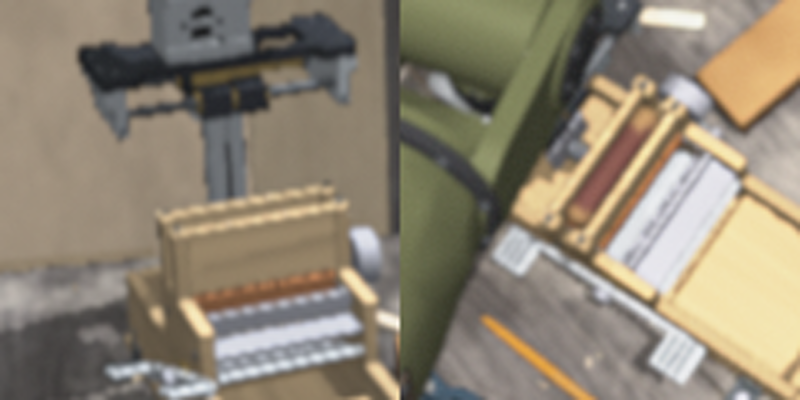

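The slide is home: its orange plate shows past the magazine on the gate side. I let it back out and look.

send_rows(
  series=[
    [[0,12,0,0,0],[0,27,0,0,0],[0,42,0,0,0],[0,52,0,0,0],[0,52,0,0,0],[0,52,0,0,0]],
  ],
)

```text
clock: 7.2
eef_pos: [632.1, -131.3, 83.2]
eef_rot: [-3.141, 0.0, 0.988]
wrist_force: [-1.0, -0.5, 0.0]
finger_gap: 0.4
```

Run:
```python
from h import *
st()
p=manip.camera("scene");q=manip.camera("top")
a=p["img"][100:220,200:320,::-1];b=q["img"][130:250,210:330,::-1]
cv2.imwrite("pics/both10.png",cv2.resize(np.hstack([a,b]),(800,400),interpolation=cv2.INTER_CUBIC))
for n in("rod1","rod2_mid","dowel_b"):print(n,[(np.round(d["rect"]).tolist(),round(d["conf"],2)) for d in manip.find_in(n,q)[:4]])
```

```text
t 7.2 feeder x,y,tipz [  1.5 139.1  75.2] yaw [-180.     0.    56.6] F feeder [-0.6 -1.   0. ] gap 0.3908302737311698
rod1 [([232.0, 150.0, 26.0, 31.0], 0.7)]
rod2_mid []
dowel_b [([323.0, 244.0, 32.0, 51.0], 0.74), ([299.0, 126.0, 43.0, 44.0], 0.16)]
```

View pics/both10.png

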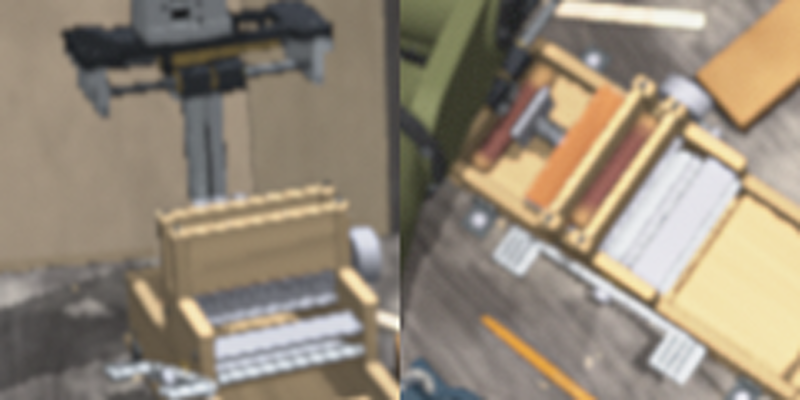

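Dowel 1 lies in the left bay (510,125) and the slide is back out. Now the second stroke.

send_rows(
  series=[
    [[0,0,-1,0,0],[0,-12,-1,0,0],[0,-22,-1,0,0],[0,-30,-1,0,0],[0,-38,-1,0,0],[0,-44,-1,0,0],[0,-49,-1,0,0],[0,-52,-1,0,0],[0,-52,-1,0,0],[0,-52,-1,0,0]],
  ],
)

```text
clock: 8.45
eef_pos: [606.3, -168.5, 83.7]
eef_rot: [3.139, -0.011, 0.99]
wrist_force: [29.2, 35.7, -7.6]
finger_gap: 0.7
```

Run:
```python
from h import *
st()
```

```text
t 8.45 feeder x,y,tipz [ 0.5 93.8 75.7] yaw [179.9  -0.6  56.7] F feeder [ 4.7 45.9 -7.6] gap 0.7164274108947676
```

Same end position and force as the first stroke, so I release, rise and move well clear to the left.

send_rows(
  series=[
    [[0,12,0,0,0],[0,27,0,0,0],[0,42,0,0,0],[0,52,0,0,0],[0,52,0,-40,0],[0,52,0,-85,0],[0,52,-40,-120,0],[0,70,-85,-130,0],[0,100,-125,-130,0],[0,130,-160,-130,0]],
  ],
)

```text
clock: 9.45
eef_pos: [539.9, 23.7, 214.3]
eef_rot: [3.14, -0.001, 0.987]
wrist_force: [0.9, 0.3, -0.9]
finger_gap: 0.6
```

send_rows(
  series=[
    [[0,40,-20,0,0],[0,80,-40,0,0],[0,120,-60,0,0],[0,160,-80,0,0],[0,160,-80,0,0],[0,160,-80,0,0]],
  ],
)

```text
clock: 10.05
eef_pos: [562.0, 200.7, 213.1]
eef_rot: [-3.142, 0.001, 0.989]
wrist_force: [-0.6, -0.3, 0.5]
finger_gap: 0.7
```

Run:
```python
from h import *
st()
p=manip.camera("scene");q=manip.camera("top")
a=p["img"][130:310,190:390,::-1];b=q["img"][120:300,210:410,::-1]
cv2.imwrite("pics/both11.png",cv2.resize(np.hstack([a,b]),(800,360),interpolation=cv2.INTER_CUBIC))
for n in("rod1","brush_c","sand_block","stir_stick"):print(n,[(np.round(d["rect"]).tolist(),round(d["conf"],2)) for d in manip.find_in(n,q)[:4]])
```

```text
t 10.05 feeder x,y,tipz [-239.8  377.7  205.1] yaw [-180.     0.    56.7] F feeder [-0.3 -0.6  0.5] gap 0.7035298421924535
rod1 [([235.0, 151.0, 31.0, 35.0], 0.71), ([232.0, 146.0, 24.0, 37.0], 0.69), ([265.0, 169.0, 21.0, 26.0], 0.69)]
brush_c [([236.0, 228.0, 68.0, 52.0], 0.63), ([230.0, 149.0, 24.0, 31.0], 0.45), ([253.0, 129.0, 51.0, 8.0], 0.27)]
sand_block [([301.0, 127.0, 40.0, 41.0], 0.89)]
stir_stick [([254.0, 130.0, 46.0, 8.0], 0.47), ([236.0, 226.0, 66.0, 56.0], 0.37), ([239.0, 155.0, 73.0, 86.0], 0.28)]
```

View pics/both11.png

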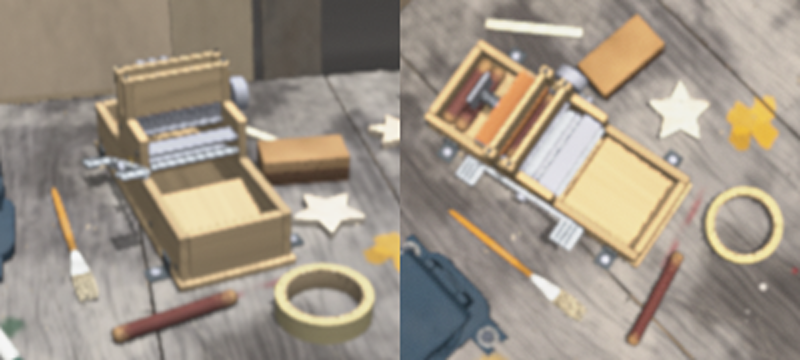

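The last view shows two dowels in the left bay (467,85 and about 487,90). The third is still in the magazine (530,120) and the right bay is empty. The slide is out, the gate is tipped left, and the other things haven't moved.

```bash
python3 -c "
from cell import manip
print(manip.sign_off())"
```

```text
the job is handed in; nothing more can be done
None
```

The job is handed in, after about 10 s of robot time. I tipped the gate by its raised left pad so the dowels run left, then gave the feed slide two full strokes.

- **Strokes:** both ended at the same place, with about 45 N at the stop (wrist limit 120 N).
- **Final pictures:** two dowels are in the left bay, the third is still in the magazine, and the right bay is empty. The slide is back out and the gate is still tipped left. The other things on the bench look unmoved, and the arm is well clear with no contact force.
- **What disagreed:** the scene camera showed the fingertips about 30–40 mm higher than the reported pose. The first press therefore only half-lowered the pad. I corrected for the offset and pressed 32 mm further, which tipped the gate.

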